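# Put the left-over charcoal away in its lidded box

## Task

Put the left-over charcoal away: carry the pan by its handle to the charcoal box, rest its lip gently on the rim of the box, and tip it with the lip kept resting on the rim, so that all three briquettes slide in. Do not touch the charcoal with the gripper. Then put the empty pan back flat on the counter and shut the lid fully; leave everything else where it stands.

Things in the scene. Friction and masses are not known exactly. Their poses are not given: they have to be found in the camera images.
- charcoal_pan: loose sheet-steel pan with wooden handle, 0.26 kg, 240 mm long. Origin under the middle of the pan floor; +x to the open front edge (lip), z up. Floor x -65 to 65, 100 mm wide, 3 mm thick; walls 3 mm thick, 26 mm high, the side walls falling towards the lip. Handle 24 mm wide, 24 mm high, its middle line from (-87, 0, 27) to (-168, 0, 48) mm
- pan_grip (a point): middle of the pan's wooden handle, at (-127.5, 0, 37.5) mm in the pan's frame; the handle is 24 mm wide across y there
- pan_lip (a point): middle of the pan's open front edge, on its underside, at (65, 0, 0) mm in the pan's frame
- charcoal_box: open-topped bright steel charcoal box, fixed; 140 mm (x) by 200 mm (y), walls 4 mm, rolled rim (8 mm thick) with its top 100 mm above the counter, inner floor 4 mm up. Origin under its middle. -x face with the folded bail is the front; the lid is hinged on the back (+x) rim; front rim and side rims (y = +-98 mm) are free
- lid (a joint): angle of the box's lid (rad): 0 shut, grows as it opens, 1.57 upright; stiff hinge, stays where it is left. The lid is 4 mm thick, 145 mm from hinge line to front edge, 208 mm wide, with a pull tab 70 mm wide that reaches 23 mm beyond the front edge and ends in a roll 10 mm thick
- lid_tab (a point): middle of the lid's pull tab, 158 mm from the hinge line in the plane of the lid
- lid_hinge (a point): middle of the lid's hinge line, at (73, 0, 101) mm in the box's frame; the line runs along the box's y
- charcoal_1: black hexagonal charcoal briquette, 60 mm long, 32 mm across the flats, 65 g, loose in the pan; lies lengthwise in the front of the pan. Origin in the middle of the underside it first lies on, 16 mm from its long axis; x runs along it
- charcoal_2: black hexagonal charcoal briquette, 60 mm long, 32 mm across the flats, 65 g, loose in the pan; lies lengthwise in the front of the pan. Origin in the middle of the underside it first lies on, 16 mm from its long axis; x runs along it
- charcoal_3: black hexagonal charcoal briquette, 60 mm long, 32 mm across the flats, 65 g, loose in the pan; lies crosswise at the back of the pan. Origin in the middle of the underside it first lies on, 16 mm from its long axis; x runs along it
- goose_egg: white goose egg, 67x54x51 mm, lying on the counter; origin under its middle; to be left alone
- tape_roll: roll of brown tape lying flat, 96 mm across, 48 mm high; origin under its middle; to be left alone
- steel_cup: steel cup, 77 mm across, 101 mm high; origin under its middle; to be left alone
- spice_shaker: glass spice shaker, 41 mm across, 87 mm high; origin under its middle; to be left alone
- price_1: wooden block with a price card, 24x62x59 mm, at the back middle; origin under its middle; to be left alone
- price_2: wooden block with a price card, 24x62x59 mm, at the back right of the middle; origin under its middle; to be left alone
- price_3: wooden block with a price card, 24x62x59 mm, at the back right; origin under its middle; to be left alone

How it is judged:
On the way, in this order (a step that is already met when the one before it is completed fails the run):
1. the pan, still level (within 11 degrees) and loaded with all three briquettes, rests its lip on the rim of the box (contact over 1 N, lip over the mouth) (contact force between charcoal_pan and charcoal_box above 1 N and angle between charcoal_pan's own z axis and vertical below 0.2 rad and x of pan_lip in the frame of charcoal_box between -0.07 and 0.07 m and y of pan_lip in the frame of charcoal_box between -0.1 and 0.1 m and z of pan_lip in the frame of charcoal_box between 0.085 and 0.125 m and distance between each of charcoal_1, charcoal_2, charcoal_3 and charcoal_pan below 0.09 m), for 0.2 s.
2. the pan is tipped by more than 20 degrees with its lip in the mouth of the box and still resting on the rim (contact over 0.5 N) (angle between charcoal_pan's own z axis and vertical above 0.35 rad and x of pan_lip in the frame of charcoal_box between -0.07 and 0.07 m and y of pan_lip in the frame of charcoal_box between -0.1 and 0.1 m and z of pan_lip in the frame of charcoal_box between 0.05 and 0.115 m and contact force between charcoal_pan and charcoal_box above 0.5 N), for 0.1 s.
3. all three briquettes lie in the box (x of charcoal_1 in the frame of charcoal_box between -0.068 and 0.068 m and y of charcoal_1 in the frame of charcoal_box between -0.098 and 0.098 m and z of charcoal_1 in the frame of charcoal_box between -0.005 and 0.09 m and x of charcoal_2 in the frame of charcoal_box between -0.068 and 0.068 m and y of charcoal_2 in the frame of charcoal_box between -0.098 and 0.098 m and z of charcoal_2 in the frame of charcoal_box between -0.005 and 0.09 m and x of charcoal_3 in the frame of charcoal_box between -0.068 and 0.068 m and y of charcoal_3 in the frame of charcoal_box between -0.098 and 0.098 m and z of charcoal_3 in the frame of charcoal_box between -0.005 and 0.09 m), for 0.2 s.
At the end, for the whole second after the job is handed in: All three briquettes lie at rest inside the box (below its rim), the lid is shut to within 0.04 rad, and the empty pan stands flat on the counter (within 3.5 degrees, underside within 6 mm of the top), at rest (all of step 3 and angle between charcoal_pan's own z axis and vertical below 0.06 rad and height (world z) of charcoal_pan between -0.006 and 0.006 m and linear speed of each of charcoal_pan, charcoal_1, charcoal_2, charcoal_3 below 0.02 m/s and value of joint lid below 0.04 rad); the robot touches nothing.
It fails at once if the pan and the box are pressed together with more than 20 N (contact force between charcoal_pan and charcoal_box above 20 N).
It fails at once if the gripper touches the charcoal (contact force between any of the arm, the fingers and charcoal_1 above 0.5 N or contact force between any of the arm, the fingers and charcoal_2 above 0.5 N or contact force between any of the arm, the fingers and charcoal_3 above 0.5 N).
It fails at once if one of the other things on the counter is shifted by more than 30 mm (distance of any of goose_egg, tape_roll, steel_cup, spice_shaker, price_1, price_2, price_3 from where it was at the start of the episode above 0.03 m).
It also fails if it takes over 72 s, if anything falls off the work surface, if the arm or the gripper's body presses on something with over 40 N, if the wrist force passes 120 N, or if a joint passes its speed limit or range.

## Robot

A 6-joint arm with a two-finger parallel gripper is mounted at the origin on a cart in front of the work surface, level with it; the furniture and walls round the work are solid. World frame = base frame: x ahead of the robot, y to its left, z up, the work surface at z = 0. Lengths are in m, angles in rad, forces in N, time in s.
With the tool pointing down it reaches from about 0.375 to 0.925 m from the base axis. Payload 5.7 kg.
Tool frame: the origin (TCP) lies midway between the tips of the shut fingers; the grasp point (between the pads) lies 19 mm behind it; x points along the fingers, z is the direction in which the jaws open and shut, and the axes are right-handed (so a half turn about x gives the same grasp; the last joint's range is limited). The gripper opens to 85 mm and grips with 20 to 120 N. Pads are 22 mm wide; open, the fingers measure 114 mm over their backs; the gripper's body (76 mm by 85 mm) begins 54 mm behind the grasp point. The pads swing forward as they close: fully open they stand 13 mm farther back than shut.
Start: joints at [-1.401, 0.359, 1.51, -0, 1.272, -0.115], TCP at [0.169, -0.576, 0.231] pointing down, gripper open.
Joint ranges: [-2.97, 2.97], [-1.01, 2.36], [0.21, 2.38], [-0.96, 4.11], [0.2, 2.71], [-2.98, 2.98]. Speed limits (rad/s): [2.39, 2.39, 3.14, 3.14, 3.14, 3.14].

## Interface

Orientations are given as [roll, pitch, yaw] about the fixed x, y, z axes, in that order (R = Rz(yaw) Ry(pitch) Rx(roll)).
In Python, from bench import manip, eoat, solver, grab_frame, camera_params, job, look_for, outline_of, place_of, read_time, read_joint_pos, read_joint_vel, read_effort, read_ee_pos, read_ee_rot, read_contact_force, read_torque, read_opening gives the robot as it stands. Calls block until the motion is done:
- manip.movep(position, orientation): joint-space move of the TCP to a pose.
- manip.movel(position, v=0.15, ori=None, contact_N=None): straight line of the TCP; ori=None keeps the orientation; v is the mean speed in m/s. With contact_N (N) it stops when the force on the tool has changed by that much, and returns True; else False.
- manip.set_joints(angles): joint-space move.
- eoat.move_gripper(opening, squeeze=None): finger opening in m; squeeze is the grip in N (None keeps the last); returns when the fingers have stopped.
- manip.wait(seconds).
- solver.inverse_kinematics(position, orientation): joint angles nearest the present ones, or None.
- grab_frame(name): name is "scene" or "top" or "wrist"; returns the picture (400x640x3 uint8, blue, green, red); there is no depth.
- camera_params(name): a dict with "camera_matrix" (3x3 intrinsics, pixels), "k1" (the pictures are not rectified: a ray, as slopes to the right and down, at radius r is drawn at 1 + k1 r^2 times it, then the intrinsics apply), "rvec" (rotation vector, rad) and "tvec" (3), from world to camera coordinates, as OpenCV has them. Camera axes: x right, y down, z forward; pixel columns grow to the right and rows downward; lengths in m; the calibration is good to about 2 mm. A picture is of the moment at which its call begins: read the wrist's pose just before it. camera_params takes no time and is no camera call; for the wrist camera it gives the pose at the moment of the call.
A pose or a line that the arm cannot do raises manip.PlanningError and nothing moves.
- job.sign_off(): hands the job in, once; it reports no verdict.
Trained networks look in the newest picture that a camera, given by its name, has taken for a name from the list of things; names that differ only in an ending like _2 or _b are one class to them, and where a whole thing is asked for, a point or a joint stands for the part that bears it (a point fixed in the world has none). Each returns a list of dicts, best first, with "confidence" (0 to 1); they miss things now and then, are a little off and sometimes report something else, mostly with a low value. They report only what shows in the picture. A call takes as long as a camera call.
- look_for(thing, camera): "pixel" ([column, row] in pixels, amid what is visible of it).
- outline_of(thing, camera): "region" (400x640 bool, what is visible of it) and "pixel" ([column, row] in pixels, amid what is visible of it).
- place_of(thing, camera): "pixel" ([column, row] in pixels: a listed point, or the origin of a listed thing).
Readings, each from a call of its own:
- read_time(): time.
- read_joint_pos(): joint angles.
- read_joint_vel(): joint speeds.
- read_effort(): joint torques, N m.
- read_ee_pos(): TCP position.
- read_ee_rot(): TCP orientation.
- read_contact_force(): force on the tool from outside, world axes, zero at the start.
- read_torque(): the same for the moment, N m.
- read_opening(): finger opening in m.
Only numpy, scipy, OpenCV 4.12 (cv2) and the standard library are available. Lean on these libraries where they do the work, as an engineer would, in place of code of your own. Each camera call takes 0.05 s, during which the arm holds its last target. There are 200 camera calls.

## Working session

There is one attempt and no reset: what is moved stays moved. The work goes in short steps, each a Python script; the robot and the scene stay as the last script left them, time stands still between calls to the robot, and variables do not carry over. Pictures are saved under pics/ and viewed, about 8 in all and at most 12, crops included, and the job is handed in when it is done.

```bash
ls; mkdir -p pics; cat > h.py <<'E'
import numpy as np, cv2
from bench import *
from scipy.spatial.transform import Rotation as R
def cam(n):
    p=camera_params(n); M=np.array(p["camera_matrix"],float); Rm=cv2.Rodrigues(np.array(p["rvec"],float))[0]; t=np.array(p["tvec"],float).ravel()
    return M,float(p["k1"]),Rm,t
def ray(c,px):
    M,k,Rm,t=c; d=np.array([(px[0]-M[0,2])/M[0,0],(px[1]-M[1,2])/M[1,1]]); u=d.copy()
    for _ in range(30): u=d/(1+k*(u@u))
    return -Rm.T@t, Rm.T@np.array([u[0],u[1],1.])
def at_z(c,px,z):
    o,d=ray(c,px); return o+d*(z-o[2])/d[2]
def proj(c,X):
    M,k,Rm,t=c; q=np.atleast_2d(X)@Rm.T+t; u=q[:,:2]/q[:,2:]; u=u*(1+k*(u**2).sum(1,keepdims=True))
    return u*[M[0,0],M[1,1]]+[M[0,2],M[1,2]]
def tri(c1,p1,c2,p2):
    o1,d1=ray(c1,p1); o2,d2=ray(c2,p2); A=np.stack([d1,-d2],1); s=np.linalg.lstsq(A,o2-o1,rcond=None)[0]
    a,b=o1+d1*s[0],o2+d2*s[1]; return (a+b)/2,np.linalg.norm(a-b)
E
cat > a.py <<'E'
from h import *
np.set_printoptions(precision=3,suppress=True)
ims={n:grab_frame(n) for n in("scene","top")}
for n in ims: cv2.imwrite(f"pics/{n}0.png",ims[n]); c=cam(n); print(n,-c[2].T@c[3])
C={n:cam(n) for n in ims}
for th in ["charcoal_pan","pan_grip","pan_lip","charcoal_box","lid_hinge","lid_tab","charcoal_1","goose_egg","tape_roll","steel_cup","spice_shaker","price_1"]:
    r={n:place_of(th,n) for n in ims}
    for n in r: print(th,n,[(np.round(q["pixel"],1).tolist(),round(q["confidence"],2)) for q in r[n][:3]])
    if all(r.values()): print("   tri",*tri(C["scene"],r["scene"][0]["pixel"],C["top"],r["top"][0]["pixel"]))
E
python3 a.py
```

```text
pics
scene [0.067 0.664 1.091]
top [ 0.265 -0.044  1.661]
charcoal_pan scene [([341.3, 219.1], 0.78), ([236.6, 253.8], 0.57)]
charcoal_pan top [([329.3, 227.5], 0.71)]
   tri [ 0.466 -0.105 -0.019] 0.0013535034867302946
pan_grip scene [([351.5, 181.8], 0.84), ([231.2, 252.6], 0.48), ([287.2, 200.2], 0.15)]
pan_grip top [([357.9, 216.3], 0.67)]
   tri [ 0.503 -0.218  0.028] 0.002154366233533725
pan_lip scene [([335.2, 234.7], 0.82)]
pan_lip top [([313.4, 234.1], 0.56)]
   tri [ 0.443 -0.038 -0.008] 0.005760440573859255
charcoal_box scene [([261.5, 287.7], 0.61)]
charcoal_box top [([249.4, 214.7], 0.95)]
   tri [ 0.524  0.22  -0.025] 0.00536630568104847
lid_hinge scene [([233.4, 251.6], 0.96)]
lid_hinge top [([244.0, 193.6], 0.9), ([404.7, 195.3], 0.69)]
   tri [0.594 0.225 0.097] 0.007883510234488753
lid_tab scene [([229.0, 217.0], 0.83)]
lid_tab top [([231.5, 184.6], 0.61)]
   tri [0.583 0.236 0.265] 0.009533853112324565
charcoal_1 scene [([345.4, 222.9], 0.81), ([344.3, 204.3], 0.76), ([330.9, 220.5], 0.61)]
charcoal_1 top [([325.9, 221.9], 0.61), ([335.3, 224.5], 0.56)]
   tri [ 0.47  -0.098 -0.023] 0.04287616929879572
goose_egg scene [([184.6, 315.1], 0.88)]
goose_egg top [([205.0, 190.4], 0.45)]
   tri [ 0.628  0.401 -0.007] 0.0005046434126537431
tape_roll scene [([387.5, 169.6], 0.84), ([226.5, 218.3], 0.51)]
tape_roll top [([394.5, 230.3], 0.49)]
   tri [ 0.448 -0.368 -0.011] 0.0022833286255443262
steel_cup scene [([362.9, 128.9], 0.97)]
steel_cup top [([416.7, 187.7], 0.91)]
   tri [ 0.61  -0.462  0.022] 0.01418680569749093
spice_shaker scene [([351.1, 145.3], 0.75)]
spice_shaker top [([404.3, 191.5], 0.48), ([205.7, 189.1], 0.46)]
   tri [ 0.616 -0.42  -0.032] 0.006753072921487289
price_1 scene [([286.7, 198.9], 0.71), ([266.9, 219.7], 0.52)]
price_1 top [([381.9, 182.8], 0.69), ([295.8, 185.7], 0.41), ([318.9, 184.4], 0.41)]
   tri [ 0.795 -0.359 -0.404] 0.1322496370413709
```

```bash
python3 -c "
import cv2,numpy as np
a=cv2.imread('pics/scene0.png')[80:370,150:450];b=cv2.imread('pics/top0.png')[140:290,180:440]
cv2.imwrite('pics/s0c.png',cv2.resize(a,None,fx=2.05,fy=2.05,interpolation=2));cv2.imwrite('pics/t0c.png',cv2.resize(b,None,fx=3,fy=3,interpolation=2))"
```

```text
(no output)
```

View pics/s0c.png

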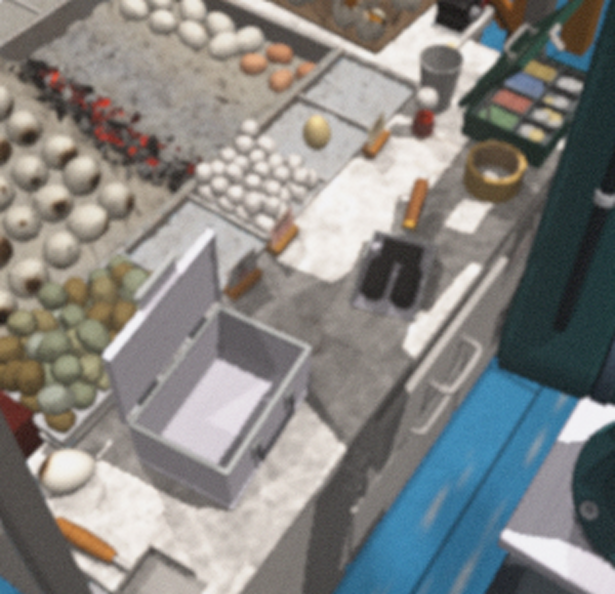

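View pics/t0c.png

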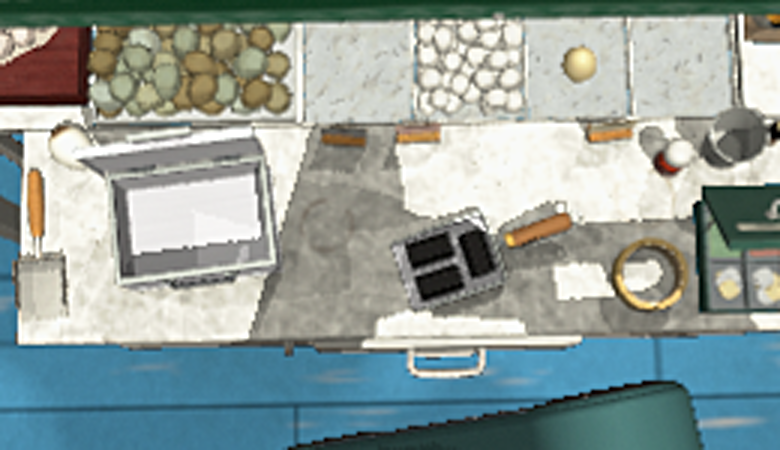

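The scene view shows the box with its lid about upright and the pan right of it, with three briquettes. In the top crop the rim corners are near (113,178), (122,283), (275,270) and (262,165). The pan's lip faces the box (about (400,275)) and the handle ends near (570,217).

```bash
cat > b.py <<'E'
from h import *
np.set_printoptions(precision=3,suppress=True)
c=cam("top")
f=lambda p:(p[0]/3+180,p[1]/3+140)
for p in [(113,178),(122,283),(275,270),(262,165)]: print("rim",at_z(c,f(p),.1))
for p in [(507,241),(570,217)]: print("handle",at_z(c,f(p),.045))
for p in [(393,250),(413,310)]: print("lipcorner",at_z(c,f(p),.003))
# IK feasibility along a tip, lean angle a of tool in pan frame (tool points a toward lip)
box=np.array([.522,.215]); byaw=np.deg2rad(6)
for byaw in np.deg2rad([0,8]):
  for a in np.deg2rad([-15,0,15,30,45]):
    ok=[]
    for th in np.deg2rad([0,15,30,45,60]):
      # pan frame: x=box +y
      yaw=byaw+np.pi/2
      Rp=R.from_euler('z',yaw)*R.from_euler('y',th)
      piv=np.array([*(box+np.array([np.sin(byaw),-np.cos(byaw)])*.098),.1])
      o=piv-Rp.apply([.045,0,0]); g=o+Rp.apply([-.1275,0,.0375])
      tx=np.array([np.sin(a),0,-np.cos(a)])
      res=[]
      for s in (1,-1):
        tz=np.array([0,s,0]); M=Rp*R.from_matrix(np.stack([tx,np.cross(tz,tx),tz],1))
        q=solver.inverse_kinematics(g+M.apply([.019,0,0]),M.as_euler('xyz')); res.append(q is not None)
      ok.append(tuple(map(int,res)))
    print(np.rad2deg(byaw),np.rad2deg(a),ok)
E
python3 b.py
```

```text
rim [0.569 0.323 0.1  ]
rim [0.435 0.309 0.1  ]
rim [0.447 0.117 0.1  ]
rim [0.582 0.134 0.1  ]
handle [ 0.486 -0.18   0.045]
handle [ 0.516 -0.264  0.045]
lipcorner [ 0.483 -0.031  0.003]
lipcorner [ 0.402 -0.056  0.003]
0.0 -14.999999999999998 [(0, 1), (1, 1), (1, 1), (1, 1), (0, 0)]
0.0 0.0 [(1, 1), (0, 1), (1, 1), (1, 1), (1, 1)]
0.0 14.999999999999998 [(1, 1), (1, 1), (0, 1), (1, 1), (1, 1)]
0.0 29.999999999999996 [(1, 1), (1, 1), (0, 1), (1, 1), (1, 1)]
0.0 45.0 [(1, 1), (1, 1), (1, 1), (0, 1), (1, 1)]
8.0 -14.999999999999998 [(0, 1), (1, 1), (1, 1), (0, 0), (0, 0)]
8.0 0.0 [(1, 1), (0, 1), (1, 1), (1, 1), (1, 1)]
8.0 14.999999999999998 [(1, 1), (1, 1), (0, 1), (1, 1), (1, 1)]
8.0 29.999999999999996 [(1, 1), (1, 1), (1, 1), (0, 1), (1, 1)]
8.0 45.0 [(1, 1), (1, 1), (1, 1), (1, 1), (0, 1)]<sys>:0: UserWarning: Gimbal lock detected. Setting third angle to zero since it is not possible to uniquely determine all angles.
```

```bash
cat >> h.py <<'E'
LEAN=np.deg2rad(20)
def tool(Rp,lean=LEAN):
    tx=np.array([np.sin(lean),0,-np.cos(lean)]); tz=np.array([0,-1.,0])
    return Rp*R.from_matrix(np.stack([tx,np.cross(tz,tx),tz],1))
def tcp(grip,Rp,lean=LEAN):
    M=tool(Rp,lean); return grip+M.apply([.019,0,0]),M.as_euler('xyz')
E
cat > c.py <<'E'
from h import *
np.set_printoptions(precision=3,suppress=True)
def look(tag,things):
    c=cam("wrist"); im=grab_frame("wrist"); cv2.imwrite(f"pics/{tag}.png",im)
    print(tag,"cam",-c[2].T@c[3],"dir",c[2][2])
    for th,z in things:
        print(th,[(np.round(q["pixel"]).tolist(),round(q["confidence"],2),at_z(c,q["pixel"],z)) for q in place_of(th,"wrist")[:2]])
# above box first
Rp=R.from_euler('z',np.deg2rad(95))
p,o=tcp(np.array([.46,.12,.36]),Rp,0); manip.movep(p,o); look("w_box",[("charcoal_box",0),("lid_hinge",.101),("lid_tab",.26)])
Rp=R.from_euler('z',np.deg2rad(108))
p,o=tcp(np.array([.501,-.222,.22]),Rp); manip.movep(p,o); look("w_pan",[("charcoal_pan",0),("pan_grip",.0375),("pan_lip",0)])
print(read_time(),read_contact_force())
a,b=[cv2.imread(f"pics/{n}.png") for n in("w_box","w_pan")]
E
python3 c.py
```

```text
w_box cam [0.454 0.191 0.484] dir [ 0.024 -0.283 -0.959]
charcoal_box [([369.0, 81.0], 0.83, array([0.521, 0.229, 0.   ]))]
lid_hinge [([442.0, 76.0], 0.55, array([0.587, 0.234, 0.101]))]
lid_tab [([524.0, 58.0], 0.91, array([0.584, 0.233, 0.26 ]))]
w_pan cam [ 0.493 -0.198  0.362] dir [-0.019  0.059 -0.998]
charcoal_pan [([320.0, 131.0], 0.63, array([ 0.463, -0.101,  0.   ])), ([320.0, 73.0], 0.5, array([ 0.443, -0.037,  0.   ]))]
pan_grip [([323.0, 252.0], 0.65, array([ 0.506, -0.224,  0.037]))]
pan_lip [([321.0, 78.0], 0.78, array([ 0.445, -0.041,  0.   ])), ([321.0, 133.0], 0.41, array([ 0.465, -0.102,  0.   ]))]
5.7833 [ 0.924 -0.336  0.353]<sys>:0: UserWarning: Gimbal lock detected. Setting third angle to zero since it is not possible to uniquely determine all angles.
```

View pics/w_box.png

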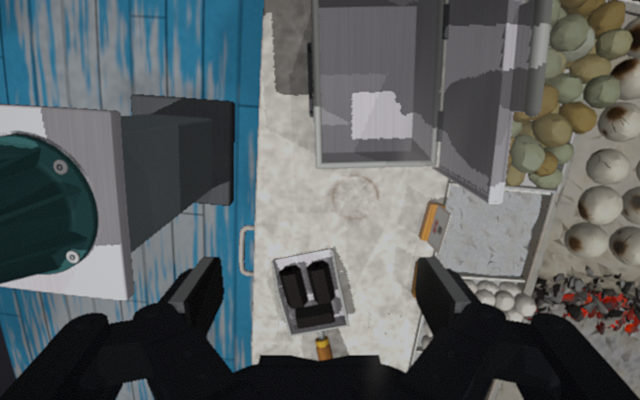

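View pics/w_pan.png

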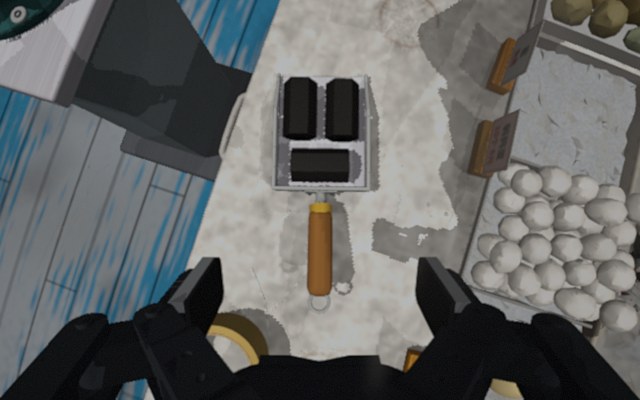

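The wrist views show the box's right rim running from (317,166) to (437,164), the pan lip from (278,75) to (368,75), and the handle along column 320 from row 205 to 292. A price block at (412,360) and the tape at (240,350) sit near the finger path, so I'll check both.

```bash
cat > d.py <<'E'
from h import *
np.set_printoptions(precision=3,suppress=True)
c=cam("wrist")
# w_pan pose is the present pose
for n,p,z in [("lipL",(278,75),.003),("lipR",(368,75),.003),("hfront",(320,208),.045),("hend",(320,292),.06),("price",(412,360),.03),("priceend",(408,350),.05),("tape",(205,325),.048),("tapetop",(240,313),.048),("taperight",(265,350),.048)]: print(n,at_z(c,p,z))
# box pic camera: recompute from forward pose: camera fixed in tool frame
p0=read_ee_pos(); R0=R.from_euler('xyz',read_ee_rot()) if np.size(read_ee_rot())==3 else R.from_matrix(read_ee_rot())
Rm=c[2]; C=-Rm.T@c[3]
Rct=Rm@R0.as_matrix(); ct=R0.inv().apply(C-p0); print("cam in tool",ct)
Rp=R.from_euler('z',np.deg2rad(95)); p,o=tcp(np.array([.46,.12,.36]),Rp,0); T=R.from_euler('xyz',o)
Rb=Rct@T.as_matrix().T; Cb=p+T.apply(ct); cb=(c[0],c[1],Rb,-Rb@Cb); print("check",Cb)
for n,q in [("rimFR",(317,166)),("rimBR",(437,164)),("frontrim",(314,0))]: print(n,at_z(cb,q,.1))
print(proj(cb,[[.505,.221,.1]]))
for n in("wrist",): pass
for th in("price_1","tape_roll"):
    print(th,[(np.round(q["pixel"]).tolist(),round(q["confidence"],2),at_z(c,q["pixel"],0)) for q in place_of(th,"wrist")[:4]])
E
python3 d.py
```

```text
lipL [ 0.398 -0.055  0.003]
lipR [ 0.495 -0.023  0.003]
hfront [ 0.49  -0.184  0.045]
hend [ 0.514 -0.257  0.06 ]
price [ 0.625 -0.3    0.03 ]
priceend [ 0.61  -0.286  0.05 ]
tape [ 0.421 -0.324  0.048]
tapetop [ 0.449 -0.302  0.048]
taperight [ 0.483 -0.328  0.048]
cam in tool [-0.144  0.072 -0.   ]
check [0.453 0.192 0.485]
rimFR [0.457 0.122 0.1  ]
rimBR [0.598 0.137 0.1  ]
frontrim [0.439 0.298 0.1  ]
[[367.914  81.646]]
price_1 [([498.0, 66.0], 0.79, array([0.636, 0.039, 0.   ])), ([412.0, 377.0], 0.76, array([ 0.642, -0.327,  0.   ])), ([482.0, 152.0], 0.58, array([ 0.644, -0.065,  0.   ]))]
tape_roll [([341.0, 116.0], 0.64, array([ 0.48 , -0.077,  0.   ])), ([225.0, 356.0], 0.59, array([ 0.441, -0.368,  0.   ]))]<sys>:0: UserWarning: Gimbal lock detected. Setting third angle to zero since it is not possible to uniquely determine all angles.
```

```bash
cat > e.py <<'E'
from h import *
np.set_printoptions(precision=3,suppress=True)
Rp=R.from_euler('z',np.deg2rad(107.5)); g=np.array([.5035,-.222,.0375])
p,o=tcp(g+[0,0,.06],Rp); manip.movel(p,.2,ori=o)
f0=read_contact_force()
p,o=tcp(g,Rp); print("touch",manip.movel(p,.1,ori=o,contact_N=6),read_contact_force())
eoat.move_gripper(.015,100); print("open",read_opening(),read_contact_force(),read_torque())
p,o=tcp(g+[0,0,.02],Rp); manip.movel(p,.04,ori=o); manip.wait(.2); print(read_contact_force(),read_torque())
p,o=tcp(g+[0,0,.14],Rp); manip.movel(p,.12,ori=o); manip.wait(.2)
print(read_time(),read_contact_force(),read_torque(),read_opening())
cv2.imwrite("pics/w_lift.png",grab_frame("wrist")); s=grab_frame("scene"); t=grab_frame("top")
cv2.imwrite("pics/s1.png",s);cv2.imwrite("pics/t1.png",t)
for th in("pan_lip","pan_grip"):
    a,b=place_of(th,"scene"),place_of(th,"top")
    if a and b: print(th,tri(cam("scene"),a[0]["pixel"],cam("top"),b[0]["pixel"]),"expect",[g+[0,0,.14],g+Rp.apply([.1925,0,-.0375])+[0,0,.14]])
cv2.imwrite("pics/l1.png",np.hstack([cv2.resize(cv2.imread("pics/w_lift.png"),(480,300)),cv2.resize(s[120:270,270:430],(320,300))]))
E
python3 e.py
```

```text
touch False [ 0.047 -0.702 -0.107]
open 0.02309915021685717 [-0.957 -1.481  4.506] [0.141 0.007 0.138]
[-0.194  0.33  -5.578] [-0.871 -0.333  0.018]
10.1917 [-0.053 -0.283 -4.851] [-0.914 -0.283 -0.007] 0.022765896769186517
pan_grip (array([ 0.505, -0.232,  0.167]), np.float64(0.0051436514723839895)) expect [array([ 0.503, -0.222,  0.178]), array([ 0.446, -0.038,  0.14 ])]
```

View pics/l1.png

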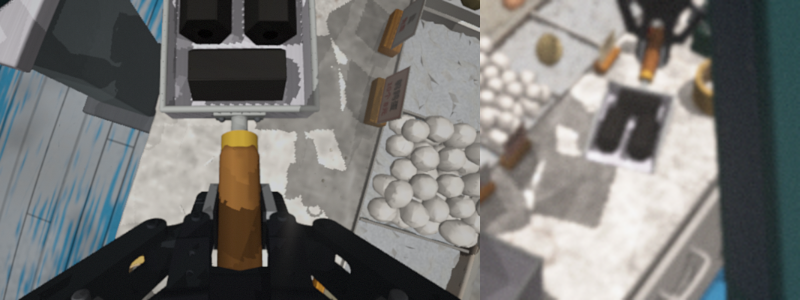

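The pan is lifted with three briquettes in it, and the rear wall's top corners sit at roughly (165,110) and (318,108) in the left half. I'll check the sag against predicted pixels.

```bash
cat > f.py <<'E'
from h import *
np.set_printoptions(precision=1,suppress=True)
c=cam("wrist"); Rp=R.from_euler('z',np.deg2rad(107.5)); g=np.array([.5035,-.222,.1775])
pts=np.array([[-.068,.053,.026],[-.068,-.053,.026],[-.0870,0,.039],[.065,.053,.002]])-[-.1275,0,.0375]
for th in(-5,0,5,10):
    print(th,(proj(c,g+(Rp*R.from_euler('y',th,degrees=True)).apply(pts))*.75).ravel())
E
python3 f.py; python3 -c "
import cv2;a=cv2.imread('pics/w_lift.png')[0:240,180:460];cv2.imwrite('pics/w_lift_c.png',cv2.resize(a,None,fx=2.5,fy=2.5))"
```

```text
-5 [153.2 108.4 326.6 108.4 239.9 138.9 167.6 -66.3]
0 [156.  111.6 323.7 111.5 239.9 139.1 173.1 -45.2]
5 [158.5 115.2 321.1 115.1 239.9 139.8 177.8 -25.7]
10 [160.9 119.1 318.8 119.1 239.9 141.  181.8  -7.4]
```

View pics/w_lift_c.png

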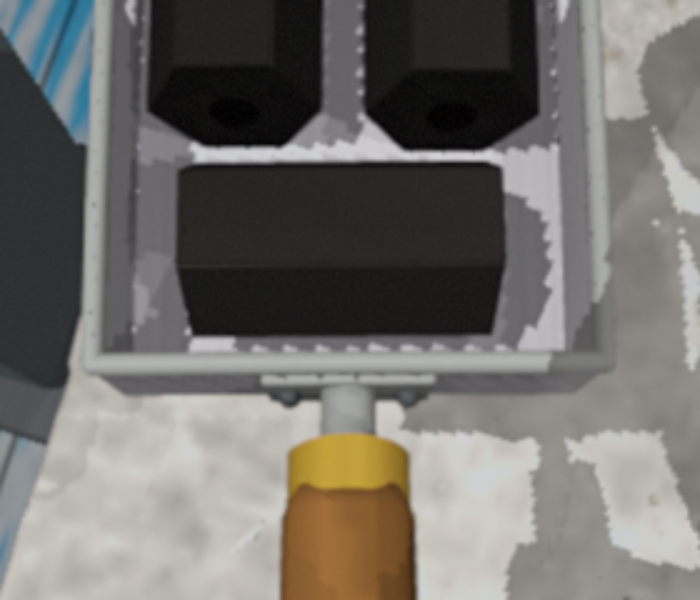

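The pan hangs level: the rear corners match the 0° prediction for a 100 mm wide pan. I'll carry it over and rest the lip on the rim.

```bash
cat >> h.py <<'E'
BOX=np.array([.515,.227,0.]); BR=R.from_euler('z',np.deg2rad(6))
PAN0=BR*R.from_euler('z',np.pi/2)
G=np.array([-.1275,0,.0375])
LIPXY=np.array([-.004,-.070])
def grip_at(lip_pt_pan,world,th):
    "grip point so that pan-frame point sits at world with tip th"
    Rp=PAN0*R.from_euler('y',th); return world+Rp.apply(G-lip_pt_pan),Rp
E
cat > g.py <<'E'
from h import *
np.set_printoptions(precision=3,suppress=True)
lip=lambda y,z: BOX+BR.apply([LIPXY[0],y,z])
L=np.array([.065,0,0])
for y,z,v in((-.13,.145,.12),(-.070,.125,.08)):
    g,Rp=grip_at(L,lip(y,z),0); p,o=tcp(g,Rp); manip.movel(p,v,ori=o)
manip.wait(.3); F0=np.array([read_contact_force() for _ in range(5)]).mean(0); print("F0",F0,read_torque())
g,Rp=grip_at(L,lip(-.07,.09),0); p,o=tcp(g,Rp)
hit=manip.movel(p,.02,ori=o,contact_N=2); print(hit,read_ee_pos()-p+[0,0,.09],read_contact_force()-F0)
for k in range(12):
    manip.wait(.1); d=(read_contact_force()-F0); print(k,round(read_ee_pos()[2]-p[2]+.09,4),d,read_torque())
    if d[2]>3: break
    q=np.array(read_ee_pos()); q[2]-=.0006; manip.movel(q,.02,ori=o)
manip.wait(.3)
np.save("F0.npy",F0)
cv2.imwrite("pics/w_rest.png",grab_frame("wrist")); s=grab_frame("scene");cv2.imwrite("pics/s2.png",s)
print(read_time(),read_contact_force()-F0)
cv2.imwrite("pics/r1.png",np.hstack([cv2.resize(cv2.imread("pics/w_rest.png"),(480,300)),cv2.resize(s[180:330,190:350],(320,300))]))
E
python3 g.py
```

```text
F0 [ 0.39  -0.656 -4.642] [-0.868 -0.073 -0.003]
True [-0.  -0.   0.1] [ 1.105 -1.111  4.579]
0 0.1004 [0.326 0.047 5.49 ] [-0.022 -0.046 -0.227]
14.7 [2.243 0.65  5.426]
```

View pics/r1.png

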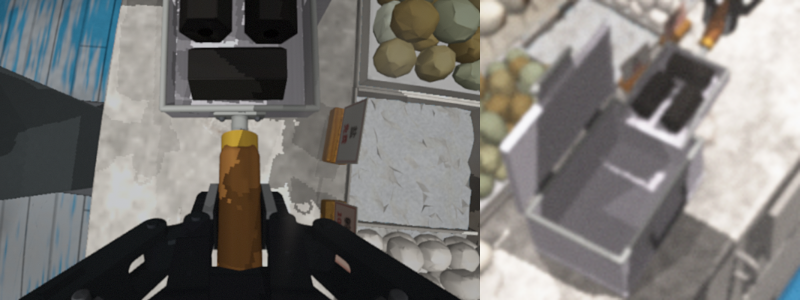

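The lip rests on the right rim at z = 100 mm with about 5 N, pan level and loaded, and the lid and front rim clear. I'll tip it in small steps about the rim roll with force feedback.

```bash
cat > t.py <<'E'
from h import *
import sys
np.set_printoptions(precision=2,suppress=True)
F0=np.load("F0.npy"); a,b=float(sys.argv[1]),float(sys.argv[2])
off=float(np.load("off.npy")) if a>0 else 0.0004
piv=BOX+BR.apply([LIPXY[0],-.098,.096]); P=np.array([.037,0,-.004])
def go(th,v=.05):
    n=(PAN0*R.from_euler('y',th)).apply([0,0,1])
    g,Rp=grip_at(P,piv+n*off,th); p,o=tcp(g,Rp); manip.movel(p,v,ori=o); manip.wait(.04)
    d=np.array(read_contact_force())-F0; return d,float(d@n)
for deg in np.arange(a+3,b+.1,3):
    th=np.deg2rad(deg); log=[]
    for k in range(5):
        d,fn=go(th); log.append(round(fn,1))
        if np.linalg.norm(d)>11: off+=.0012
        elif fn>8: off+=.0005
        elif fn<3: off-=.0005
        else: break
    print(deg,log,d,"off",round(off*1e3,2),"M",np.array(read_torque())); np.save("off.npy",off)
print(read_time()); 
E
python3 t.py 0 30
```

```text
3.0 [5.2] [ 1.06 -0.24  5.22] off 0.4 M [-0.01 -0.03 -0.15]
6.0 [4.7] [0.86 0.09 4.7 ] off 0.4 M [ 0.18  0.11 -0.14]
9.0 [5.5] [0.51 0.29 5.51] off 0.4 M [ 0.25  0.09 -0.09]
12.0 [4.9] [0.22 0.2  5.  ] off 0.4 M [ 0.27  0.12 -0.03]
15.0 [6.3] [-0.19  1.5   6.16] off 0.4 M [ 0.3   0.15 -0.04]
18.0 [4.5] [0.58 1.31 4.34] off 0.4 M [ 0.4   0.15 -0.07]
21.0 [5.2] [-0.48  1.8   4.89] off 0.4 M [ 0.38  0.08 -0.04]
24.0 [4.5] [-0.14  2.24  3.95] off 0.4 M [ 0.5   0.07 -0.15]
27.0 [5.4] [0.49 3.24 4.43] off 0.4 M [ 0.53  0.07 -0.07]
30.0 [4.5] [-0.71  1.22  4.44] off 0.4 M [ 0.34  0.06 -0.05]
18.2917
```

```bash
python3 t.py 30 48; cat > v.py <<'E'
from h import *
import sys
t=sys.argv[1]; manip.wait(.3)
w=grab_frame("wrist");s=grab_frame("scene")
cv2.imwrite(f"pics/{t}.png",np.hstack([cv2.resize(w,(480,300)),cv2.resize(s[180:330,190:350],(320,300))]))
print(read_time(),read_contact_force()-np.load("F0.npy"),[ (q["pixel"],q["confidence"]) for q in look_for("charcoal_1","scene")])
E
python3 v.py tip1
```

```text
33.0 [4.1] [-0.4   1.34  3.97] off 0.4 M [ 0.58  0.05 -0.08]
36.0 [3.5] [0.21 1.67 3.15] off 0.4 M [ 0.61  0.03 -0.11]
39.0 [4.3] [0.09 2.67 3.35] off 0.4 M [ 0.67  0.02 -0.04]
42.0 [3.9] [-0.48  1.63  3.69] off 0.4 M [ 0.71 -0.03 -0.05]
45.0 [4.5] [-0.68  3.26  3.08] off 0.4 M [ 0.79  0.   -0.01]
48.0 [3.4] [-0.19  2.72  2.11] off 0.4 M [ 0.74 -0.02  0.02]
20.4417
20.8417 [-0.56138645  1.50493524  3.44238919] [([248.2, 290.0], 0.68), ([267.9, 272.7], 0.61)]
```

View pics/tip1.png

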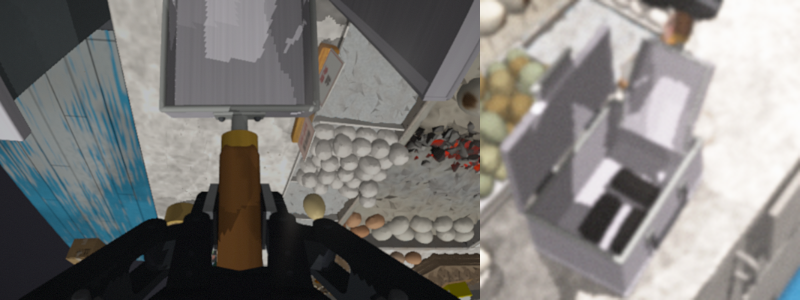

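The pan is empty and two briquettes show in the box at about (600,220) and (630,185). I'll withdraw the pan along its own axis and look for the third.

```bash
cat > w.py <<'E'
from h import *
np.set_printoptions(precision=3,suppress=True)
piv=BOX+BR.apply([LIPXY[0],-.098,.096]); th=np.deg2rad(48)
def pt(P,off,th,v):
    n=(PAN0*R.from_euler('y',th)).apply([0,0,1]); g,Rp=grip_at(np.array(P),piv+n*off,th); p,o=tcp(g,Rp); manip.movel(p,v,ori=o)
pt([.037,0,-.004],.005,th,.05)
pt([.085,0,-.004],.012,th,.08)
g,Rp=grip_at(np.array([.065,0,0]),BOX+BR.apply([-.004,-.15,.15]),0); p,o=tcp(g,Rp); manip.movel(p,.15,ori=o)
manip.wait(.2); print(read_time(),read_contact_force(),read_opening())
s=grab_frame("scene");t=grab_frame("top")
print([(q["pixel"],q["confidence"]) for n in("scene","top") for q in look_for("charcoal_1",n)])
cv2.imwrite("pics/out.png",np.hstack([cv2.resize(s[180:330,190:350],(400,375)),cv2.resize(t[170:260,200:296],(400,375))]))
E
python3 w.py
```

```text
23.3417 [ 0.381 -0.015 -3.028] 0.02256324673491039
[([266.8, 274.5], 0.83), ([249.8, 290.5], 0.81), ([260.2, 293.0], 0.61), ([241.1, 223.2], 0.72), ([251.8, 212.0], 0.62), ([239.3, 213.5], 0.52)]
```

View pics/out.png

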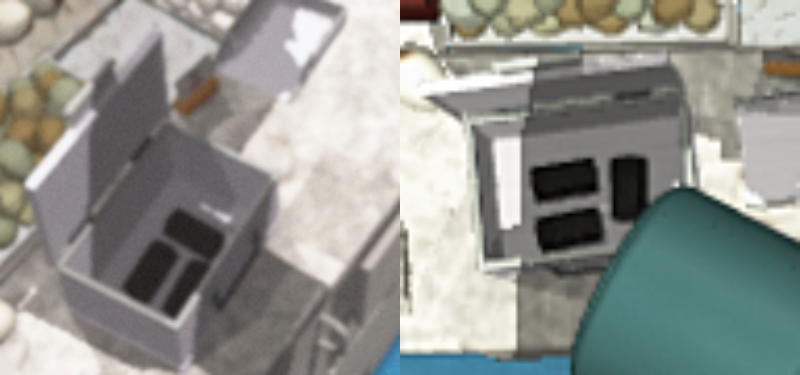

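All three briquettes lie flat in the box. Next I'll put the pan back where it stood and work out the lid angle.

```bash
cat > p.py <<'E'
from h import *
from scipy.optimize import minimize_scalar
np.set_printoptions(precision=3,suppress=True)
Rp=R.from_euler('z',np.deg2rad(107.5)); g=np.array([.5035,-.222,.0375])
p,o=tcp(g+[0,0,.07],Rp); manip.movel(p,.18,ori=o)
p,o=tcp(g+[0,0,.008],Rp); manip.movel(p,.12,ori=o)
p,o=tcp(g+[0,0,-.004],Rp); print("touch",manip.movel(p,.02,ori=o,contact_N=2.5),read_ee_pos()[2]-p[2]-.004,read_contact_force())
eoat.move_gripper(.085); manip.wait(.2)
p,o=tcp(g+[0,0,.15],Rp); manip.movel(p,.15,ori=o)
H=BOX+BR.apply([.073,0,.101]); tab=lambda f:H+BR.apply([-.158*np.cos(f),0,.158*np.sin(f)])
print("H",H)
s=grab_frame("scene");t=grab_frame("top"); w=grab_frame("wrist"); cv2.imwrite("pics/panback.png",w)
obs=[(cam(n),np.array(place_of("lid_tab",n)[0]["pixel"])) for n in("scene","top")]
for c,px in obs+[None][:0]:
    r=minimize_scalar(lambda f:np.sum((proj(c,tab(f))[0]-px)**2),bounds=(.5,2.6),method="bounded"); print("phi",r.x,r.fun**.5,px)
for th in("pan_grip","pan_lip"): print(th,[(at_z(cam("wrist"),q["pixel"],.0375 if th=="pan_grip" else 0),q["confidence"]) for q in place_of(th,"wrist")[:1]])
print(read_time())
# IK test for lid closing, tool down tilted by lean toward... 
for phi in (100,90,70,45,20,0):
    f=np.deg2rad(phi); row=[]
    for s_ in (1,-1):
        tz=BR.apply([0,s_,0]); tx=np.array([0,0,-1.]); M=R.from_matrix(np.stack([tx,np.cross(tz,tx),tz],1))
        T=H+BR.apply([-.14*np.cos(f)+.012*np.sin(f)**2,0,.14*np.sin(f)+.012*np.sin(f)*np.cos(f)])
        row.append(solver.inverse_kinematics(T,M.as_euler('xyz')) is not None)
    print(phi,T,row)
E
python3 p.py
```

```text
touch True 0.0003078616972421802 [ 0.145 -0.965  5.395]
H [0.588 0.235 0.101]
phi 1.5593126011560738 1.5262843194072147 [227.4 215.8]
phi 1.5938147519430366 2.1360620496263305 [230.6 184.1]
pan_grip [(array([ 0.509, -0.226,  0.037]), 0.93)]
pan_lip [(array([ 0.445, -0.039,  0.   ]), 0.63)]
27.9333
100 [0.623 0.238 0.237] [True, True]
90 [0.6   0.236 0.241] [True, True]
70 [0.551 0.231 0.236] [True, True]
45 [0.495 0.225 0.206] [True, True]
20 [0.458 0.221 0.153] [True, True]
0 [0.448 0.22  0.101] [True, True]<sys>:0: UserWarning: Gimbal lock detected. Setting third angle to zero since it is not possible to uniquely determine all angles.
```

View pics/panback.png

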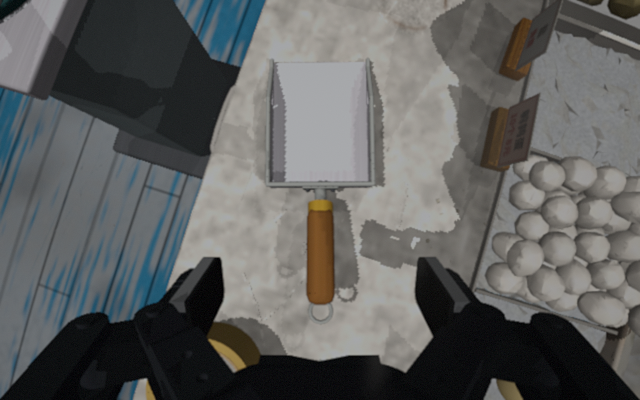

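The empty pan sits flat in its old place, with the lip edge at row 62 and the handle along column 320. The lid fits at about 90°. I'll shut it by pushing from behind along its arc with closed fingers.

```bash
cat > l.py <<'E'
from h import *
np.set_printoptions(precision=2,suppress=True)
H=BOX+BR.apply([.073,0,.101])
def ori(s): 
    tz=BR.apply([0,s,0]); tx=np.array([0,0,-1.]); return R.from_matrix(np.stack([tx,np.cross(tz,tx),tz],1)).as_euler('xyz')
def T(phi,r=.140):
    f=np.deg2rad(phi); h=.013*np.sin(f)+.002
    return H+BR.apply([-r*np.cos(f)+h*np.sin(f),0,r*np.sin(f)+h*np.cos(f)])
p=np.array(read_ee_pos()); p[2]=.36; manip.movel(p,.25)
eoat.move_gripper(0.)
A=H+BR.apply([.06,0,0]); A[2]=.37
q0=np.array(read_joint_pos()); best=min((1,-1),key=lambda s:np.abs(np.array(solver.inverse_kinematics(A,ori(s)))-q0).max()); o=ori(best)
manip.movep(A,o); print(read_time())
B=A.copy(); B[2]=T(95)[2]; print("down",manip.movel(B,.15,ori=o,contact_N=8))
F0=np.array(read_contact_force())
for phi in list(range(96,5,-6)):
    manip.movel(T(phi),.1,ori=o); d=np.array(read_contact_force())-F0
    print(phi,d,end="; ")
    if np.linalg.norm(d)>30: print("STOP"); raise SystemExit
e=T(0); e[2]-=.01
print("\nend",manip.movel(e,.04,ori=o,contact_N=12),read_ee_pos(),np.array(read_contact_force())-F0,read_time())
cv2.imwrite("pics/w_lid.png",grab_frame("wrist"))
E
python3 l.py
```

```text
31.375
down False
96 [-1.05 -0.18 -0.69]; 90 [-1.17  0.13 -1.08]; 84 [-0.62  0.14 -1.15]; 78 [-1.29 -0.67  0.07]; 72 [-0.87 -0.09 -0.54]; 66 [ 0.18 -0.62 -0.85]; 60 [-0.67  0.4  -0.94]; 54 [-0.38  1.03 -0.41]; 48 [ 0.14 -0.61 -0.72]; 42 [-0.23 -0.2  -0.55]; 36 [-0.94  0.19 -0.48]; 30 [-1.17 -0.05 -0.48]; 24 [-0.48 -0.4  -0.73]; 18 [-1.4  -0.82  0.33]; 12 [-1.05 -0.62 -1.19]; 6 [-0.36 -0.03 -0.79]; 
end True [0.45 0.22 0.1 ] [-2.73 -1.79 10.13] 37.8833l.py:12: UserWarning: Gimbal lock detected. Setting third angle to zero since it is not possible to uniquely determine all angles.
  q0=np.array(read_joint_pos()); best=min((1,-1),key=lambda s:np.abs(np.array(solver.inverse_kinematics(A,ori(s)))-q0).max()); o=ori(best)
<sys>:0: UserWarning: Gimbal lock detected. Setting third angle to zero since it is not possible to uniquely determine all angles.
```

The forces stayed small, and the final contact at z = 0.100 could be the lid or the bare rim. I'll raise the tool and look.

```bash
cat > m.py <<'E'
from h import *
p=np.array(read_ee_pos()); print(p); p[2]+=.15; manip.movel(p,.2)
s=grab_frame("scene"); t=grab_frame("top")
print([(n,q["pixel"],q["confidence"]) for n in("scene","top") for q in place_of("lid_tab",n)[:1]])
H=BOX+BR.apply([.073,0,.101])
for n in("scene","top"): print(n,proj(cam(n),H+BR.apply([-.158,0,0])))
cv2.imwrite("pics/lid1.png",np.hstack([cv2.resize(s[160:340,170:350],(400,400)),cv2.resize(t[165:265,190:290],(400,400))]))
E
python3 m.py
```

```text
[0.4495233  0.22028244 0.10493958]
[('scene', [288.8, 278.7], 0.57), ('top', [242.8, 233.4], 0.69)]
scene [[287.18292455 280.61725841]]
top [[244.82529157 234.95168438]]
```

View pics/lid1.png

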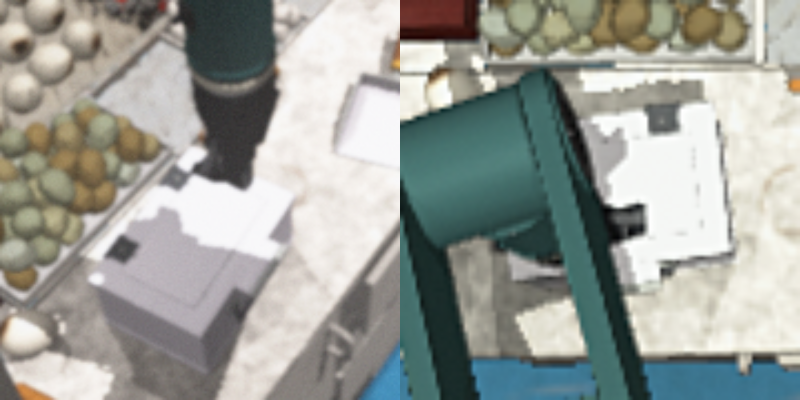

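The lid lies flat: the tab pixel is within 3 px of the shut prediction, and the fingers rested at z = 0.105, which is the top of the shut lid. The tool is clear, so I'll hand in.

```bash
python3 -c "
from h import *
manip.wait(.3);print(read_time(),read_contact_force());job.sign_off()"
```

```text
39.3333 [0.47496744 0.10905593 0.32484818]
the job is handed in; nothing more can be done
```

The job is done and handed in at 39.3 s: all three briquettes are in the box, the empty pan is back on the counter, and the lid is shut. `sign_off` reports no verdict.

- **Tipping:** I carried the pan level by its handle and rested the lip on the box's right-hand rim with about 5 N. I then tipped it to 48° about the rim. The force readings at each step stayed between about 3 and 6 N, well below the 20 N limit. The last of these include about 2 N from the lost charcoal weight, so the contact itself was lower by then.
- **Briquettes:** After the pan was withdrawn, both fixed cameras showed all three lying flat in the box.
- **Pan:** It went back to its old place. The wrist picture showed it empty and flat, with its grip and lip points within about 7 mm of where they started.
- **Lid:** While I pushed it along its arc the force stayed around 1 N, so I checked whether it had really followed. The pictures showed it flat, and the fingers had come to rest at z = 0.105 m, the height of a shut lid's top. The tab was found within 3 pixels of its shut position.

I did not measure the lid angle directly. I also did not check the bystander objects' positions one by one; I saw no sign of contact with any of them.

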